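# Lock the lens collar and hold the light shutter half open

## Robot

A 6-joint arm with a two-finger parallel gripper is mounted at the origin on the work surface. World frame = base frame: x ahead of the robot, y to its left, z up, the work surface at z = 0. Lengths are in m, angles in degrees, forces in N, time in s.
With the tool pointing down it reaches from about 0.4 to 0.825 m from the base axis. Payload 7 kg.
Tool frame: the origin (TCP) lies at the very end of the fingers, on their centre line; the grasp point (between the pads) lies 19 mm behind it; z points along the fingers, y is the line along which they close (so a half turn about z gives the same grasp; the last joint's range is limited). The gripper opens to 88 mm and grips with 3 to 60 N. Pads are 19 mm wide; open, the fingers measure 130 mm over their backs; the gripper's body (78 mm by 193 mm) begins 47 mm behind the grasp point.
Start: joints at [-58.493, 20.546, 0.682, 0, -70.136, -16.507], TCP at [0.175, -0.652, 0.227] pointing down, gripper open.
Joint ranges: [-176.03, 176.03], [-82.01, 121.73], [-58.28, 71.71], [-173.87, 95.51], [-174.79, -0.11], [-173.66, 173.66]. Speed limits (degrees/s): [136.94, 136.94, 172.46, 180, 180, 180].

## Interface

Orientations are given as [roll, pitch, yaw] about the fixed x, y, z axes, in that order (R = Rz(yaw) Ry(pitch) Rx(roll)).
In Python, from plant import get_state, imaging, r, finder gives the robot as it stands.
- The arm moves only by the shell command python3 -m handwheel 'ROWS' [FORCE]. ROWS is JSON, a list of rows, each a list of 5 numbers: the closure, from 0 (fully open) to 1 (shut), then the shift along the world's x, y, z in cm, then the turn about the world's z in degrees. A call has 1 to 8 rows; each row is the pose to reach, as a shift and turn from the pose commanded when the call began; what a row does not reach only later rows make up. A row lasts 1/8 s, in which the tool goes at most 62.5 mm and 10.7 degrees, less where a joint would pass 70% of its speed; a pose out of reach is approached as far as the arm can. A call with a gripper value outside its range is refused whole. The fingers move at their own pace and stop on an object; FORCE is the grip in N (left out, the last holds). Time passes only in rows, so rows that repeat a pose let the fingers close. It gives the time, the measured TCP pose, the force, the opening and the grip force at its end, in the units of the state.
- get_state(): the state, without advancing time (a new reading comes with each control period).
- imaging.capture(name): name is "side" or "top"; returns (picture, depth): 480x640x3 uint8, red, green, blue; 480x640 float32, m along the optical axis (not along the pixel's ray), 0 where there is no reading.
- imaging.get_calibration(name): a dict with "fx", "fy", "cx", "cy" (pixels), "rvec" (rotation vector, rad) and "tvec" (3), from world to camera coordinates, as OpenCV has them. Camera axes: x right, y down, z forward; pixel columns grow to the right and rows downward; lengths in m; the calibration is good to about 2 mm. A picture is of the moment at which its call begins. get_calibration takes no time and is no camera call.
- r.close_job(): hands the job in; it is judged then, once.
Trained networks look in the newest picture that a camera, given by its name, has taken for a name from the list of things; names that differ only in an ending like _2 or _b are one class to them, and where a whole thing is asked for, a point or a joint stands for the part that bears it (a point fixed in the world has none). Each returns a list of dicts, best first, with "p" (0 to 1); they miss things now and then, are a little off and sometimes report something else, mostly with a low value. They report only what shows in the picture. A call takes as long as a camera call.
- finder.cut_out(camera, query): "region" (480x640 bool, what is visible of it) and "pixel" ([column, row] in pixels, amid what is visible of it).
The state is a dict: "time_s": time; "joints": joint angles; "qd": joint speeds; "joint_torque": joint torques, N m; "tcp_pos": TCP position; "eef_rot": TCP orientation; "contact_force": force on the tool from outside, world axes, zero at the start; "moment": the same for the moment, N m; "gripper_width": finger opening in m; "gripper_force": force on a finger pad.
Only numpy, scipy, OpenCV 4.12 (cv2) and the standard library are available. Lean on these libraries where they do the work, as an engineer would, in place of code of your own. Each camera call takes 0.05 s, during which the arm holds its last target. There are 200 camera calls.

## Task

Get the inspection light unit ready for a reading: first, with the shutter still closed, swing the lens's lock collar clockwise by its pin all the way round to its locked mark (the longer one). Then slide the sprung shutter by its tab to half travel, pointer at the long middle mark, and finish holding it steadily there against its spring with the fingers; do not let go, as it springs shut. Leave the parts and tools lying around the unit where they are.

Things in the scene. Friction and masses are not known exactly. Their poses are not given: they have to be found in the camera images.
- unit: The inspection light unit, fixed to the bench: a grey box with a dark foot plate, 150 mm (its x) by 340 mm (its y), flat deck 70 mm above the bench. Origin: centre of its underside; z up. On the deck, towards its +y end, stands the round lens barrel (60 mm across, top 30 mm above the deck) with the lock collar around it; towards its -y end the shutter runs between two low rails, 8 mm high. Where it stands and its yaw vary.
- collar (a joint): Angle of the steel lock collar about the vertical lens axis, rad: grows clockwise seen from above, from 0 (unlocked, short mark) to 1.3 (locked, longer mark), where it meets its stop; starts between 0 and 0.5. It turns with steady friction of about 0.12 N m (2 to 3 N at the pin), has no spring and stays where it is left.
- collar_axis (a point): Point on the collar's turning axis at deck height, 90 mm from the unit's origin along the unit's +y.
- collar_pin (a point): Centre of the top of the collar's upright steel pin: round, 14 mm thick, 55 mm from the collar axis, its top 58 mm above the deck. The pin stands on a radial arm whose top is 18 mm above the deck, so 40 mm of pin is free to hold. Moves with the collar.
- lock_mark (a point): Deck mark under the pin's place when locked: a dark rib 20 mm long, radial to the collar, 55 mm from its axis; the unlocked mark is only 8 mm long.
- shutter (a joint): Travel of the steel shutter, m: 0 closed (covering the white window) to 0.060 fully open, moving along the unit's -y. A spring pushes it shut: about 4 N when closed, 10 N at half (0.030), 16 N at full travel (200 N/m). Friction is small: it springs shut if let go.
- shutter_tab (a point): Centre of the top of the shutter's upright tab: a flat steel plate 30 mm wide (unit x), 10 mm thick (unit y, the direction of travel), its top 55 mm above the deck, free to hold down to 8 mm above the deck. A guide rod, 6 mm thick, lies low along the shutter on its -y side into the spring tube at the unit's end. A small dark pointer on the shutter's unit -x side shows the travel.
- half_mark (a point): Centre of the long middle travel mark on the deck (22 mm long; the closed and open marks are 10 mm), beside the shutter on its unit -x side; level in unit y with the centre of the tab at half travel.
- bush: Bystander: thick steel ring standing on the bench in front of the unit, 44 mm across, 40 mm high. Origin: centre of its underside.
- stepped_shaft: Bystander: stepped round steel part standing in front of the unit, 36 mm across, 60 mm high. Origin: centre of its underside.
- wrench: Bystander: wrench lying on the far side of the unit, 160 mm long. Origin: middle of its underside.
- spacer: Bystander: small brass ring standing on the unit's deck at the far edge between collar and shutter, 20 mm across, 16 mm high. Origin: centre of its underside.
- hammer: Bystander: hammer lying on the bench to the right, 220 mm long. Origin: middle of its underside.
- oil_bottle: Bystander: grey bottle to the left, 60 mm across, 170 mm high. Origin: centre of its underside.
- caliper: Bystander: caliper lying on the bench to the right, 220 mm long. Origin: middle of its underside.

How it is judged (in metres and radians):
On the way, in this order (a step that is already met when the one before it is completed fails the run):
1. the collar is turned to its locked mark while the shutter is still closed (value of joint collar above 1.2 rad and value of joint shutter below 0.006 m), for 0.2 s.
2. the fingers hold the shutter at half travel (value of joint collar above 1.2 rad and value of joint shutter between 0.025 and 0.035 m and contact force between shutter and the fingers above 3 N), for 0.5 s.
At the end, for the whole second after the job is handed in: The collar is within 0.1 rad of its locked mark (joint above 1.2), the shutter stands still (below 10 mm/s) at half travel, 30 mm within 5 mm, and the fingers bear on it with more than 3 N (all of step 2 and velocity of joint shutter between -0.01 and 0.01 m/s); the arm keeps its last pose, push and grip.
It fails at once if a bystander (ring, shaft, wrench, brass ring, hammer, bottle or caliper) is moved by more than 30 mm (distance of any of bush, stepped_shaft, wrench, spacer, hammer, oil_bottle, caliper from where it was at the start of the episode above 0.03 m).
It also fails if it takes over 42 s, if anything falls off the work surface, if the arm or the gripper's body presses on something with over 40 N, if the wrist force passes 120 N, or if a joint passes its speed limit or range.

## Working session

There is one attempt and no reset: what is moved stays moved. The work goes in short steps, Python scripts to look and compute and a shell command to move; the robot and the scene stay as the last step left them, time stands still between calls to the robot, and variables do not carry over. Pictures are saved under pics/ and viewed, at most 10 in all, crops included, and the job is handed in when it is done.

```bash
mkdir -p pics; cat > h.py <<'E'
import numpy as np, cv2
from plant import get_state, imaging, r, finder
def world(cam,uv,d):
    c=imaging.get_calibration(cam);R=cv2.Rodrigues(np.array(c["rvec"],float))[0]
    uv=np.atleast_2d(uv).astype(float);d=np.atleast_1d(d)
    p=np.c_[(uv[:,0]-c["cx"])/c["fx"]*d,(uv[:,1]-c["cy"])/c["fy"]*d,d]
    return (p-np.array(c["tvec"]).ravel())@R
def cloud(cam,reg,depth):
    v,u=np.nonzero(reg&(depth>0)); return world(cam,np.c_[u,v],depth[v,u])
E
python3 - <<'E'
from h import *
ims={}
for c in("top","side"):
    im,d=imaging.capture(c);cv2.imwrite(f"pics/{c}0.png",im[:,:,::-1])
    for q in("unit","collar_pin","shutter_tab","lock_mark","half_mark","spacer","bush","stepped_shaft","oil_bottle"):
        try:o=finder.cut_out(c,q)
        except Exception as e: print(c,q,e);continue
        for k in o[:1]:
            P=cloud(c,k["region"],d)
            print(c,q,round(k["p"],2),np.round(k["pixel"]),len(P),*( [np.round(np.median(P,0),3),np.round(P.min(0),3),np.round(P.max(0),3)] if len(P) else []))
E
```

```text
top unit 0.82 [366. 224.] 5031 [ 0.587 -0.127  0.071] [ 0.492 -0.319 -0.006] [0.714 0.051 0.134]
top collar_pin 0.54 [341. 223.] 298 [ 0.606 -0.043  0.09 ] [ 0.556 -0.079  0.066] [0.659 0.002 0.134]
top shutter_tab 0.87 [383. 226.] 428 [ 0.581 -0.178  0.076] [ 0.551 -0.274  0.066] [ 0.619 -0.145  0.131]
top lock_mark 0.58 [362. 226.] 4939 [ 0.586 -0.127  0.071] [ 0.492 -0.316 -0.006] [0.698 0.051 0.134]
top half_mark 0.59 [365. 228.] 4903 [ 0.586 -0.125  0.071] [ 0.492 -0.315 -0.003] [0.695 0.051 0.134]
top bush 0.58 [381. 277.] 140 [ 0.435 -0.19   0.038] [ 0.414 -0.211 -0.004] [ 0.456 -0.171  0.047]
top stepped_shaft 0.72 [452. 206.] 671 [ 0.66  -0.425  0.023] [ 0.521 -0.457 -0.003] [ 0.74  -0.375  0.034]
top oil_bottle 0.55 [167. 226.] 524 [0.609 0.48  0.11 ] [ 0.587  0.461 -0.003] [0.647 0.563 0.176]
side unit 0.83 [349. 300.] 8231 [ 0.586 -0.21   0.069] [ 0.49  -0.325 -0.004] [0.715 0.144 0.13 ]
side collar_pin 0.96 [348. 254.] 613 [ 0.593 -0.063  0.088] [ 0.552 -0.089 -0.002] [0.663 0.152 0.13 ]
side shutter_tab 0.97 [351. 290.] 805 [ 0.582 -0.19   0.077] [ 0.552 -0.272  0.066] [ 0.618 -0.109  0.128]
side lock_mark 0.7 [354. 299.] 8281 [ 0.586 -0.21   0.069] [ 0.489 -0.325 -0.005] [0.709 0.152 0.13 ]
side half_mark 0.82 [355. 300.] 8170 [ 0.586 -0.211  0.069] [ 0.489 -0.325 -0.004] [0.703 0.044 0.13 ]
side bush 0.72 [351. 300.] 8305 [ 0.585 -0.209  0.069] [ 0.489 -0.325 -0.005] [0.699 0.139 0.13 ]
side stepped_shaft 0.91 [286. 282.] 340 [ 0.449 -0.075  0.027] [ 0.431 -0.086  0.   ] [ 0.466 -0.023  0.062]
side oil_bottle 0.97 [337. 158.] 878 [0.613 0.468 0.077] [ 0.586  0.452 -0.258] [0.695 1.393 0.172]
```

View pics/top0.png

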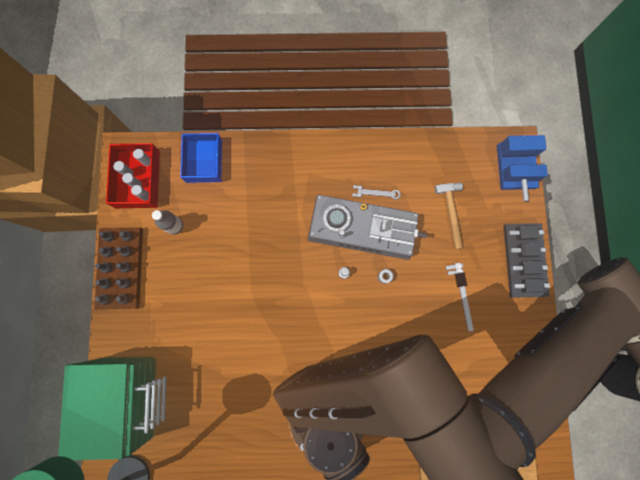

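View pics/side0.png

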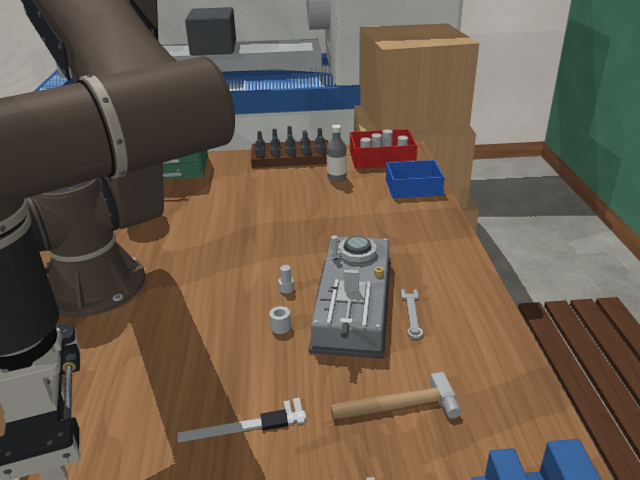

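The top view shows the unit at about (365,225), with its +y end on the left and the barrel at (337,216). In the side view the pin is at about (334,242), left of the barrel, and the tab is at (351,280).

```bash
cat > pose.py <<'E'
from h import *
def run():
    res={}
    for c in("top","side"):
        im,d=imaging.capture(c)
        o=finder.cut_out(c,"unit")[0]; m=cv2.dilate(o["region"].astype(np.uint8),np.ones((9,9)))>0
        P=cloud(c,m,d); res[c]=(im,d,P)
    return res
E
python3 - <<'E'
from pose import *
R=run()
for c,(im,d,P) in R.items():
    D=P[(abs(P[:,2]-.07)<.004)]
    (cx,cy),(w,h),a=cv2.minAreaRect(np.float32(D[:,:2]*1000))
    print(c,len(D),(cx,cy),(w,h),a)
    a=np.deg2rad(a if h>w else a+90) # long axis = perpendicular
    yv=np.array([-np.sin(a),np.cos(a)]); 
    if yv[1]<0:yv=-yv
    yaw=np.arctan2(-yv[0],yv[1]); print("yaw",np.degrees(yaw),"centre",cx,cy)
    Rz=np.array([[np.cos(yaw),-np.sin(yaw)],[np.sin(yaw),np.cos(yaw)]])
    L=(P[:,:2]*1000-[cx,cy])@Rz
    ax=np.array([cx,cy])+Rz@[0,90]; print("axis",ax)
    z=P[:,2]*1000-70
    rr=np.hypot(L[:,0],L[:,1]-90)
    for n,s in (("pin",(z>35)&(rr<85)&(rr>35)),("tab",(z>25)&(L[:,1]<10)),("tabtop",(z>50)&(L[:,1]<10)),("barrel",(z>26)&(z<34)&(rr<40)),("rails",(z>4)&(z<15)&(L[:,1]<10))):
        q=L[s]; 
        if len(q): print(n,len(q),"L med",np.round(np.median(q,0),1),q.min(0).round(1),q.max(0).round(1),"zmax",z[s].max().round(1),"world",np.round([cx,cy]+Rz@np.median(q,0),1))
im=R["top"][0][185:270,295:430];cv2.imwrite("pics/t1.png",cv2.resize(im,None,fx=5.9,fy=5.9,interpolation=cv2.INTER_CUBIC)[:,:,::-1])
im=R["side"][0][225:360,270:430];cv2.imwrite("pics/s1.png",cv2.resize(im,None,fx=4.4,fy=4.4,interpolation=cv2.INTER_CUBIC)[:,:,::-1])
E
```

```text
top 2707 (595.7608032226562, -125.76171875) (328.73663330078125, 141.739990234375) 77.9771499633789
yaw -12.022850036621106 centre 595.7608032226562 -125.76171875
axis [614.50796232 -37.73590421]
pin 22 L med [-49.6  65.8] [-55.1  60.2] [-43.1  72.4] zmax 63.2 world [560.9 -51.1]
tab 48 L med [ -0.3 -53.6] [-13.9 -60.1] [ 15.6 -49.7] zmax 63.0 world [ 584.3 -178.2]
tabtop 35 L med [  1.2 -54.5] [-13.9 -60.1] [ 15.6 -49.7] zmax 63.0 world [ 585.6 -179.4]
barrel 244 L med [ 1.  89.8] [-29.8  61.2] [ 36.9 119. ] zmax 34.0 world [615.4 -38.1]
rails 654 L med [  0.4 -79.8] [ -65.6 -195.5] [67.4  9.1] zmax 14.8 world [ 579.6 -203.9]
side 3809 (592.5365600585938, -147.12327575683594) (358.6262512207031, 138.86245727539062) 78.07014465332031
yaw -11.929855346679688 centre 592.5365600585938 -147.12327575683594
axis [611.14082303 -59.06714934]
pin 64 L med [-48.8  78.3] [-56.   71.7] [-43.9  87.6] zmax 60.5 world [561.  -60.4]
tab 214 L med [  0.6 -42. ] [-14.3 -47.2] [ 15.  -31.8] zmax 58.4 world [ 584.4 -188.4]
tabtop 66 L med [  0.2 -40.2] [-14.3 -46.7] [ 14.7 -31.8] zmax 58.4 world [ 584.4 -186.5]
barrel 298 L med [-1.000e-01  1.003e+02] [-29.4  72.4] [ 29.5 128.5] zmax 33.8 world [613.2 -49. ]
rails 799 L med [  0.1 -69.8] [ -43.6 -180.4] [37.4 -4.6] zmax 15.0 world [ 578.2 -215.4]
```

View pics/t1.png

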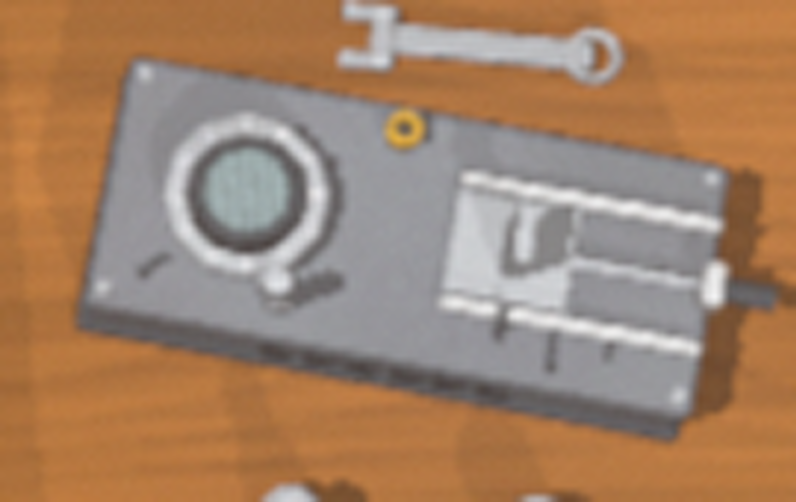

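View pics/s1.png

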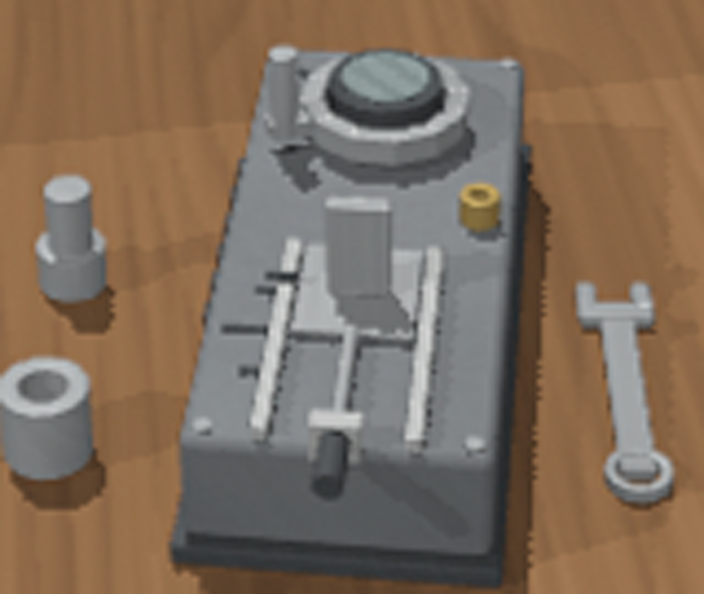

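The crops show the pin at about (277,280) in the top crop, with the lock mark (long) near (152,265). The wording about the pin and the marks needs care, because only one dark rib is visible. The shutter marks are on the near side, the half mark at (550,350). The two cameras disagree by about 10 mm in y, so I'll check that next.

```bash
python3 - <<'E'
from pose import *
R=run()
def ray(c,uv,z):
    a=world(c,uv,1.0)[0];k=imaging.get_calibration(c);C=-cv2.Rodrigues(np.array(k["rvec"],float))[0].T@np.array(k["tvec"]).ravel()
    return C+(a-C)*(z-C[2])/(a[2]-C[2])
for c in R:
    k=imaging.get_calibration(c);M=cv2.Rodrigues(np.array(k["rvec"],float))[0];print(c,{q:np.round(k[q],3) for q in("fx","cx","cy")},"C",(-M.T@np.array(k["tvec"]).ravel()).round(3),"fwd",M[2].round(3))
# colour pixel picks (from crops; crop px/scale+offset -0.5)
f=lambda p,s,o:(np.array(p)+.5)/s-.5+o
T=lambda p:f(p,5.9,np.array([295,185]));S=lambda p:f(p,4.4,np.array([270,225]))
for n,t,s,z in(("lens",(248,190),(390,76),.1),("pin",(277,277),(283,52),.128),("tabtop",(526,232),(358,205),.125),("spacer",(405,127),(480,192),.086),
  ("halfmark",(550,352),(247,328),.07),("closed",(500,322),(282,276),.07),("corner NW bolt",(145,72),(509,65),.07),("bolt SE",(678,396),(202,426),.07),("bolt NE",(711,178),(475,443),.07),("lockrib",(153,265),(0,0),.07)):
    print(n,ray("top",T(t),z)[:2].round(4),ray("side",S(s),z)[:2].round(4))
s=get_state();print(s["tcp_pos"],s["eef_rot"],s["time_s"])
g=R["side"][0]
E
```

```text
top {'fx': np.float64(442.487), 'cx': np.float64(320.915), 'cy': np.float64(236.877)} C [0.33  0.031 1.442] fwd [ 0.164 -0.015 -0.986]
side {'fx': np.float64(587.897), 'cx': np.float64(324.805), 'cy': np.float64(231.293)} C [ 0.473 -1.148  0.819] fwd [ 0.054  0.849 -0.526]
lens [ 0.6151 -0.0399] [ 0.6177 -0.0406]
pin [ 0.5634 -0.0521] [ 0.5616 -0.056 ]
tabtop [ 0.5851 -0.1812] [ 0.5845 -0.1861]
spacer [ 0.6508 -0.1254] [ 0.6512 -0.1274]
halfmark [ 0.5304 -0.2   ] [ 0.5312 -0.2017]
closed [ 0.5471 -0.174 ] [ 0.5508 -0.1637]
corner NW bolt [0.6877 0.0125] [0.6885 0.0097]
bolt SE [ 0.5055 -0.267 ] [ 0.506  -0.2688]
bolt NE [ 0.6235 -0.2912] [ 0.624  -0.2919]
lockrib [0.5815 0.0104] [0.4155 0.1075]
[ 0.17467809 -0.65198433  0.22655212] [ 1.79998806e+02 -6.42130833e-04 -1.64998411e+02] 1.4
```

Intersecting each pixel's ray with its known height brings the two cameras to within about 3 mm, so side depth is the biased measurement. The results:

| Item | Value |
|---|---|
| Unit centre | (0.597, -0.128), yaw -12° |
| Collar axis | (0.6157, -0.0404) |
| Pin | (0.5625, -0.054), radius 55 mm ✓ |
| Turn to the lock mark | about -71° |
| Tab | (0.5856, -0.182) |

The fingers already close along the pin's tangent.

```bash
python3 -m handwheel '[[0,3,4.5,0,0],[0,8,12,0,0],[0,11,17,0,0],[0,14,22,0,0],[0,17,26.5,0,0],[0,20,31,0,0],[0,23,35.5,0,0],[0,26,40,0,0]]' 30 && python3 -m handwheel '[[0,3,4.5,0,0],[0,6,9,0,0],[0,9,14,0,0],[0,11.5,18,0,0],[0,12.7,19.8,0,0],[0,12.7,19.8,-2,0],[0,12.7,19.8,-4,0],[0,12.7,19.8,-4,0]]'
```

```text
time_s: 2.4
tcp_pos: [0.4356, -0.2502, 0.227]
eef_rot: [-180.0, 0.1, -165.0]
contact_force: [0.6, -1.1, -0.3]
gripper_width: 0.0879
gripper_force: 0.0
time_s: 3.4
tcp_pos: [0.5605, -0.0545, 0.1853]
eef_rot: [180.0, -0.2, -165.0]
contact_force: [0.6, -0.4, 0.3]
gripper_width: 0.0878
gripper_force: 0.0
```

```bash
python3 -m handwheel '[[0,0.1,0,-2.5,0],[0,0.1,0,-5,0],[0,0.1,0,-7.5,0],[0,0.1,0,-9,0],[0,0.1,0,-9,0]]' && python3 - <<'E'
from h import *
for c,b in(("side",(200,340,270,430)),):
    im,d=imaging.capture(c);im=im[b[0]:b[1],b[2]:b[3]];cv2.imwrite("pics/s2.png",cv2.resize(im,None,fx=4.4,fy=4.2)[:,:,::-1])
E
```

```text
time_s: 4.03
tcp_pos: [0.5624, -0.0543, 0.0963]
eef_rot: [-180.0, -0.1, -165.0]
contact_force: [-0.3, 0.3, 0.2]
gripper_width: 0.0875
gripper_force: 0.0
```

View pics/s2.png

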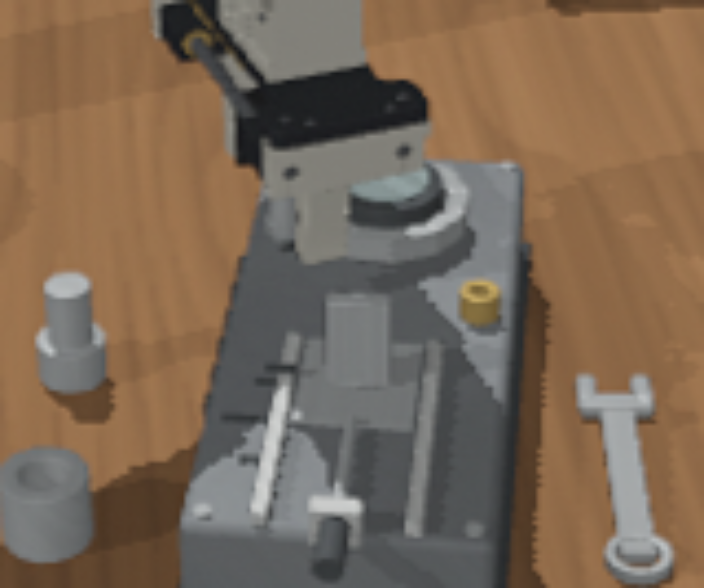

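The near finger is at (320,220) and the pin at (283,215), just behind it. Given the tilted closing line, that fits the pin being between the fingers, so I'll close.

```bash
python3 -m handwheel '[[1,0,0,0,0],[1,0,0,0,0],[1,0,0,0,0],[1,0,0,0,0],[1,0,0,0,0],[1,0,0,0,0]]' 30
python3 - <<'E'
import numpy as np
ax=np.array([.6157,-.0404]);p0=np.array([.5624,-.0543])
for a in range(8,81,8):
    t=-np.radians(a);R=np.array([[np.cos(t),-np.sin(t)],[np.sin(t),np.cos(t)]]);print(a,((ax+R@(p0-ax)-p0)*100).round(2))
E
```

```text
time_s: 4.82
tcp_pos: [0.5627, -0.054, 0.0965]
eef_rot: [180.0, -0.0, -165.0]
contact_force: [0.8, -0.4, -0.6]
gripper_width: 0.0334
gripper_force: 0.0
8 [-0.14  0.76]
16 [-0.18  1.52]
24 [-0.1   2.29]
32 [0.07 3.04]
40 [0.35 3.75]
48 [0.73 4.42]
56 [1.2  5.03]
64 [1.74 5.57]
72 [2.36 6.03]
80 [3.04 6.4 ]
```

Still closing.

```bash
python3 -m handwheel '[[1,0,0,0,0],[1,0,0,0,0],[1,0,0,0,0],[1,0,0,0,0]]' 30
```

```text
time_s: 5.32
tcp_pos: [0.5627, -0.054, 0.0966]
eef_rot: [-180.0, 0.0, -165.0]
contact_force: [0.1, 0.3, -0.9]
gripper_width: 0.0133
gripper_force: 30.0
```

The pin is gripped: the opening is about 14 mm. Now swing it.

```bash
python3 -m handwheel '[[1,-0.14,0.76,0,-8],[1,-0.18,1.52,0,-16],[1,-0.1,2.29,0,-24],[1,0.07,3.04,0,-32],[1,0.35,3.75,0,-40],[1,0.35,3.75,0,-40]]' 30
```

```text
time_s: 6.08
tcp_pos: [0.5666, -0.0161, 0.0966]
eef_rot: [180.0, 0.0, 155.1]
contact_force: [1.5, -0.3, -1.4]
gripper_width: 0.0134
gripper_force: 30.0
```

```bash
python3 -m handwheel '[[1,0.38,0.67,0,-8],[1,0.85,1.28,0,-16],[1,1.39,1.82,0,-24],[1,1.7,2.06,0,-28],[1,1.7,2.06,0,-28]]' 30;python3 -m handwheel '[[1,0.31,0.22,0,-4],[1,0.31,0.22,0,-4],[1,0.31,0.22,0,-4]]' 30
```

```text
time_s: 6.7
tcp_pos: [0.5834, 0.0039, 0.0966]
eef_rot: [180.0, 0.0, 127.2]
contact_force: [2.2, -1.4, -1.0]
gripper_width: 0.0135
gripper_force: 30.0
time_s: 7.08
tcp_pos: [0.5856, 0.0055, 0.0965]
eef_rot: [-179.9, 0.0, 123.2]
contact_force: [-0.9, -5.1, 0.4]
gripper_width: 0.0135
gripper_force: 30.0
```

```bash
python3 -m handwheel '[[1,0.25,0.14,0,-3],[1,0.25,0.14,0,-3],[1,0.25,0.14,0,-3]]' 30
```

```text
time_s: 7.45
tcp_pos: [0.5857, 0.0052, 0.0964]
eef_rot: [-179.6, -0.0, 120.2]
contact_force: [-7.4, -10.1, 7.5]
gripper_width: 0.013
gripper_force: 30.0
```

It stalled against the stop with 12 N of reaction, so the collar is locked. Relax, open, lift, then check with the camera.

```bash
python3 -m handwheel '[[1,-0.25,-0.14,0,3],[1,-0.25,-0.14,0,3],[0,-0.25,-0.14,0,3],[0,-0.25,-0.14,0,3],[0,-0.25,-0.14,0,3],[0,-0.25,-0.14,0,3],[0,-0.25,-0.14,2,3],[0,-0.25,-0.14,5,3]]' 30; python3 -m handwheel '[[0,0,-2,4,0],[0,0,-6,5,10],[0,0,-10,5,20],[0,0,-14,5,30],[0,0,-17,5,40],[0,0,-18.5,5,45],[0,0,-18.5,5,45]]'
python3 - <<'E'
from h import *
im,d=imaging.capture("side");cv2.imwrite("pics/s3.png",cv2.resize(im[200:340,270:430],None,fx=4.4,fy=4.2)[:,:,::-1])
im,d=imaging.capture("top");cv2.imwrite("pics/t3.png",cv2.resize(im[185:270,295:430],None,fx=5.9,fy=5.9,interpolation=cv2.INTER_CUBIC)[:,:,::-1])
E
```

```text
time_s: 8.45
tcp_pos: [0.5856, 0.0063, 0.1462]
eef_rot: [-179.9, -0.0, 123.0]
contact_force: [0.5, -0.5, 1.1]
gripper_width: 0.0678
gripper_force: 0.0
time_s: 9.32
tcp_pos: [0.5861, -0.1796, 0.1963]
eef_rot: [180.0, -0.0, 167.9]
contact_force: [-0.1, 0.3, -0.4]
gripper_width: 0.0879
gripper_force: 0.0
```

View pics/s3.png

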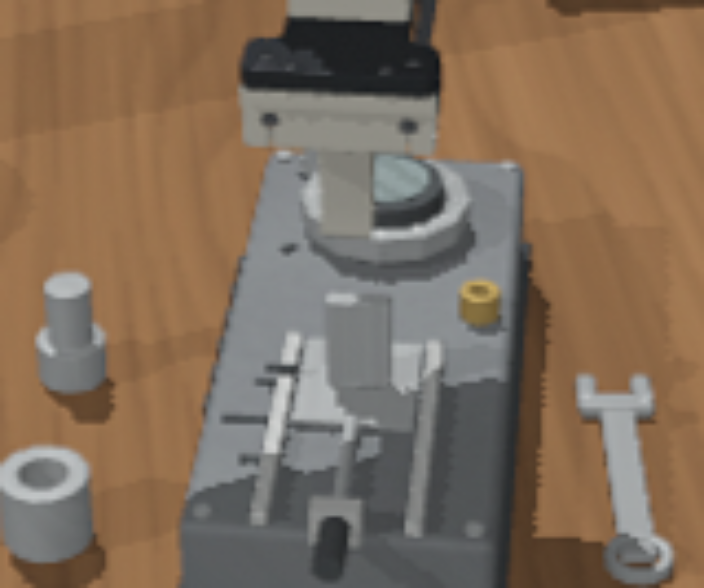

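View pics/t3.png

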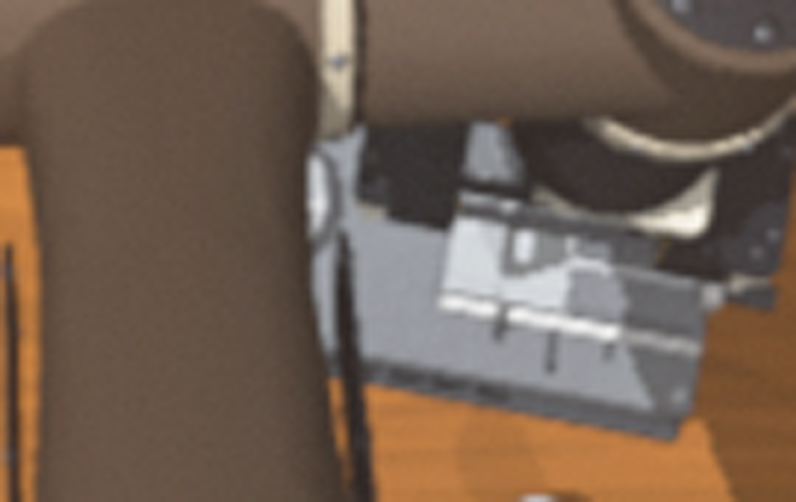

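The short unlocked mark at (289,248) in the side crop is now bare, and the shutter is still closed. Now descend over the tab and close on it.

```bash
python3 -m handwheel '[[0,0,-0.25,-3,0],[0,0,-0.25,-6,0],[0,0,-0.25,-9,0],[0,0,-0.25,-10.5,0],[0,0,-0.25,-10.5,0],[1,0,-0.25,-10.5,0],[1,0,-0.25,-10.5,0],[1,0,-0.25,-10.5,0]]' 40; python3 -m handwheel '[[1,0,0,0,0],[1,0,0,0,0],[1,0,0,0,0],[1,0,0,0,0],[1,0,0,0,0],[1,0,0,0,0],[1,0,0,0,0],[1,0,0,0,0]]' 40
```

```text
time_s: 10.42
tcp_pos: [0.5867, -0.1812, 0.0924]
eef_rot: [180.0, 0.1, 168.0]
contact_force: [-0.9, -1.0, -0.6]
gripper_width: 0.0635
gripper_force: 0.0
time_s: 11.42
tcp_pos: [0.586, -0.1822, 0.0916]
eef_rot: [-179.9, -0.0, 168.0]
contact_force: [-0.7, -5.5, -0.6]
gripper_width: 0.0099
gripper_force: 40.0
```

The 10 mm tab is gripped at closed travel. Pull 30 mm along the unit's -y, which is (-0.62, -2.93) cm.

```bash
python3 -m handwheel '[[1,-0.12,-0.59,0,0],[1,-0.25,-1.17,0,0],[1,-0.37,-1.76,0,0],[1,-0.5,-2.35,0,0],[1,-0.62,-2.93,0,0],[1,-0.62,-2.93,0,0],[1,-0.62,-2.93,0,0],[1,-0.62,-2.93,0,0]]' 40
python3 - <<'E'
from h import *
im,d=imaging.capture("side");cv2.imwrite("pics/s4.png",cv2.resize(im[255:335,300:400],None,fx=7,fy=7,interpolation=cv2.INTER_CUBIC)[:,:,::-1])
im,d=imaging.capture("top");cv2.imwrite("pics/t4.png",cv2.resize(im[205:265,350:430],None,fx=9,fy=9,interpolation=cv2.INTER_CUBIC)[:,:,::-1])
E
```

```text
time_s: 12.42
tcp_pos: [0.5804, -0.209, 0.0915]
eef_rot: [179.9, 0.0, 168.0]
contact_force: [-0.3, 8.8, 2.4]
gripper_width: 0.0096
gripper_force: 40.0
```

View pics/s4.png

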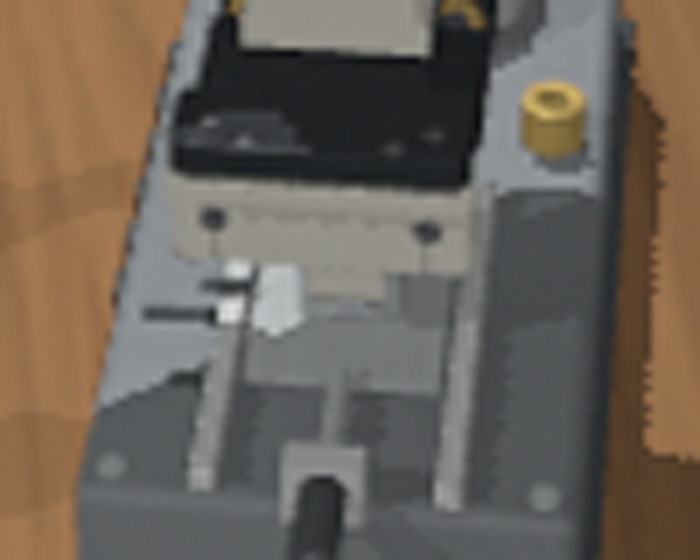

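View pics/t4.png

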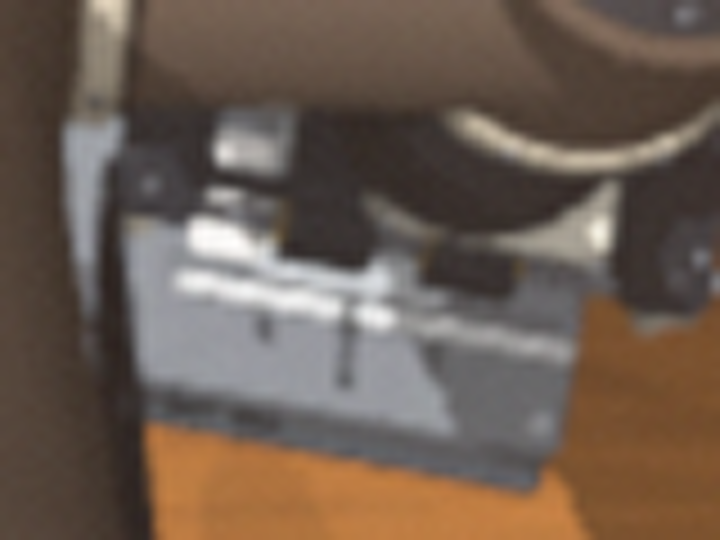

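The side view shows the shutter moved and the pointer meeting the long mark at about (180,314). Measured travel is about 27.4 mm and the 9 N force agrees, so add about 2.6 mm.

```bash
python3 -m handwheel '[[1,-0.05,-0.26,0,0],[1,-0.05,-0.26,0,0],[1,-0.05,-0.26,0,0],[1,-0.05,-0.26,0,0],[1,-0.05,-0.26,0,0],[1,-0.05,-0.26,0,0],[1,-0.05,-0.26,0,0],[1,-0.05,-0.26,0,0]]' 40
python3 -m handwheel '[[1,0,0,0,0],[1,0,0,0,0],[1,0,0,0,0],[1,0,0,0,0]]' 40
```

```text
time_s: 13.52
tcp_pos: [0.5799, -0.2115, 0.0915]
eef_rot: [179.9, 0.0, 168.0]
contact_force: [0.2, 9.7, 1.6]
gripper_width: 0.01
gripper_force: 40.0
time_s: 14.02
tcp_pos: [0.5799, -0.2115, 0.0916]
eef_rot: [179.9, 0.0, 168.0]
contact_force: [1.2, 9.6, 2.0]
gripper_width: 0.0097
gripper_force: 40.0
```

```bash
python3 -c "
from plant import r
print(r.close_job())"
```

```text
the job is handed in; nothing more can be done
None
```

I've handed the job in, and no verdict was reported back: the collar is locked against its stop, and the fingers hold the shutter at about 30 mm (half travel), measured from arm position, against about 10 N of spring force.

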